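# Shift the feed lever to the pinned slot

## Robot

A 6-joint arm with a two-finger parallel gripper is mounted at the origin on a cart in front of the work surface, level with it; the furniture and walls round the work are solid. World frame = base frame: x ahead of the robot, y to its left, z up, the work surface at z = 0. Lengths are in m, angles in rad, forces in N, time in s.
With the tool pointing down it reaches from about 0.35 to 0.875 m from the base axis. Payload 4.2 kg.
Tool frame: the origin (TCP) lies where the fingers leave the gripper's body, on its centre line; the fingertips stand 73 mm ahead of it and the grasp point (between the pads) lies manip.grip_point_offset ahead of it (manip.grip_point_offset is the distance from the TCP to the grasp point, in m); z points along the fingers, y is the line along which they close (so a half turn about z gives the same grasp; the last joint's range is limited). The gripper opens to 85 mm and grips with 20 to 120 N. Pads are 22 mm wide; open, the fingers measure 114 mm over their backs; the gripper's body (76 mm by 85 mm) begins 54 mm behind the grasp point. The pads swing forward as they close: fully open they stand 13 mm farther back than shut.
Start: joints at [-1.034, 0.385, 0.008, 0, -1.194, -0.259], TCP at [0.171, -0.601, 0.304] pointing down, gripper open.
Joint ranges: [-3.14, 3.14], [-1.21, 2.06], [-1.07, 1.41], [-3.16, 2.05], [-2.99, -0.16], [-3.1, 3.1]. Speed limits (rad/s): [2.79, 2.79, 3.14, 3.14, 3.14, 3.14].

## Interface

Orientations are given as [roll, pitch, yaw] about the fixed x, y, z axes, in that order (R = Rz(yaw) Ry(pitch) Rx(roll)).
In Python, from cell import read_state, cams, manip gives the robot as it stands. The module is installed in compiled form; this text tells all that it offers.
- The arm moves only by the shell command python3 -m handwheel 'ROWS'. ROWS is JSON, a list of rows, each an object of numbers: "x", "y", "z": the shift along the tool's x, y, z in cm; "rx", "ry", "rz": the turn, a rotation vector about the tool's x, y, z in rad; "gripper": the finger opening in cm, from 0 to 8.54. A call has 1 to 8 rows; each row shifts and turns the commanded pose from where the row before left it, along the tool's axes as they then stand; what a row does not reach is not made up. A row lasts 1/12 s, in which the tool goes at most 41.7 mm and 7.16 degrees, less where a joint would pass 70% of its speed; a pose out of reach is approached as far as the arm can. A call with a gripper value outside its range is refused whole. The fingers move at their own pace and stop on an object; the grip force is fixed at half the most. Time passes only in rows, so rows that do not move let the fingers close. It gives the time, the measured TCP pose, the force, the opening and the grip force at its end, in the units of the state.
- read_state(): the state, without advancing time (a new reading comes with each control period).
- cams.read_camera(name): name is "side" or "top" or "wrist"; returns the picture (400x640x3 uint8, blue, green, red); there is no depth.
- cams.get_calibration(name): a dict with "fov_y" (degrees; the focal length in pixels is half the picture's height over the tangent of half this angle, whatever the lens; pixels are square), "cx", "cy" (the principal point, pixels), "k1" (the pictures are not rectified: a ray, as slopes to the right and down, at radius r is drawn at 1 + k1 r^2 times it, then the intrinsics apply), "origin" and "attitude" of the camera in the world; the wrist camera has in their place "hand_eye" (4x4, takes a point from camera to tool coordinates, whose origin is the TCP and whose axes are the flange's). Camera axes: x right, y up, looking along -z (the intrinsics and any distortion apply to the point x, -y, -z); pixel columns grow to the right and rows downward; lengths in m; the calibration is good to about 2 mm. A picture is of the moment at which its call begins: read the wrist's pose just before it. get_calibration takes no time and is no camera call.
- manip.finish_job(): hands the job in; it is judged then, once.
The state is a dict: "clock": time; "joint_positions": joint angles; "qvel": joint speeds; "joint_efforts": joint torques, N m; "eef_pos": TCP position; "tcp_rot": TCP orientation; "contact_force": force on the tool from outside, world axes, zero at the start; "moment": the same for the moment, N m; "width": finger opening in m; "grasp_force": force on a finger pad.
Only numpy, scipy, OpenCV 4.12 (cv2) and the standard library are available. Lean on these libraries where they do the work, as an engineer would, in place of code of your own. Each camera call takes 0.05 s, during which the arm holds its last target. There are 200 camera calls.

## Task

Change the feed on the bench gearbox: with the fingertips, push its lever through the gate, out of the near left slot it stands in and into the slot whose closed end is marked by the tall setting pin, until it is fully home at the end of that slot, and leave it there. Push gently from one side at a time, do not pinch or grip the knob, and leave the bolt, the pliers and the screwdriver lying round the gearbox where they are.

Things in the scene. Friction and masses are not known exactly. Their poses are not given: they have to be found in the camera images.
- selector: Bench feed gearbox, fixed: grey casting 110 x 205 mm, 84 mm high, on a foot 134 x 215 mm, turned up to 0.35 rad. Origin on the table under the gate's centre; x away from the robot ('far'), y left, z up. The flat top of its gear case is at the left, y = 60 to 140 mm; a stub shaft sticks out at the right to y = -97 mm, 45 mm up.
- knob (a point): Centre of the black knob, 26 x 26 mm, 30 mm high, corners rounded 5 mm, on a steel stem of 8 mm diameter through the gate; 150 mm along the stem from the pivot. It travels 48 mm from lane to lane and 37 mm from cross lane to slot end. It starts in the near left slot. Friction holds it where left (about 2 N moves it); the gate's walls stop the stem. Axes tilt with the lever.
- pin_top (a point): Top centre of the tall steel setting pin, 13 mm diameter, fixed, 24 mm above the gate plate (top 114 mm above the table). It stands 37 mm from the middle of the cross lane in line with the slot it marks, 18.5 mm beyond its full-home point: far middle, far right, near middle or near right. The other three such holes hold flat steel blanks, 9 mm diameter, 2 mm high.
- slot_far_middle (a point): The closed end of the slot, on the top face of the gate plate (90 mm above the table), where the stem's axis stands when the lever is fully home in the far middle slot.
- slot_far_right (a point): The closed end of the slot, on the top face of the gate plate (90 mm above the table), where the stem's axis stands when the lever is fully home in the far right slot.
- slot_near_middle (a point): The closed end of the slot, on the top face of the gate plate (90 mm above the table), where the stem's axis stands when the lever is fully home in the near middle slot.
- slot_near_right (a point): The closed end of the slot, on the top face of the gate plate (90 mm above the table), where the stem's axis stands when the lever is fully home in the near right slot.
- fore_aft (a joint): Tilt of the lever along the lanes, rad: 0 in the cross lane, positive away from the robot (gearbox +x), negative towards it; fully home in a far slot +0.24, in a near slot -0.24. The stem can change lanes only within about 0.03 of 0. Axis along the gearbox's y, 15 mm above the table at its origin.
- sideways (a joint): Tilt of the lever across the lanes, rad: +0.31 in the left lane, 0 in the middle lane, -0.31 in the right lane (play about 0.03 either way). Positive to the left (gearbox +y). Same pivot point.
- hex_bolt: Loose steel bolt 22 x 58 x 19 mm, lying on the flat top of the gear case left of the gate; leave it. Origin under its middle, y along it.
- pliers: Loose blue-handled pliers 52 x 200 x 12 mm lying on the table beyond the gearbox; leave them. Origin under the middle, y along them.
- screwdriver_2: Loose green-handled screwdriver 25 x 170 x 23 mm lying on the table in front of the gearbox; leave it. Origin under its middle, y along it.
- gate_centre (a point): Centre of the top of the gate plate, 90 mm above the table; axes as the gearbox. Bright plate 100 x 110 mm, pierced by three lanes along x (at y = +24, 0, -24 mm), each 13 mm wide, from x = -22.5 to +22.5 mm, joined only by a cross lane 13 mm wide along y at x = 0: three far and three near slots. The tongues between the lanes have rounded ends.
- pivot (a point): Pivot point of the lever, 15 mm above the table under the gate's centre; axes as the gearbox. The knob moves on a sphere of 150 mm radius about it (165 mm above the table when upright).

How it is judged:
By the outcome, as a careful person would: the job done as asked, in the order asked, and still so for the second after the job is handed in, with the robot touching nothing.
It also fails if it takes over 69 s, if anything falls off the work surface, if the arm or the gripper's body presses on something with over 40 N, if the wrist force passes 120 N, or if a joint passes its speed limit or range.

## Working session

There is one attempt and no reset: what is moved stays moved. The work goes in short steps, Python scripts to look and compute and a shell command to move; the robot and the scene stay as the last step left them, time stands still between calls to the robot, and variables do not carry over. Pictures are saved under pics/ and viewed, at most 10 in all, crops included, and the job is handed in when it is done.

```bash
mkdir -p pics; python3 - <<'E'
from cell import read_state,cams,manip
import cv2
s=read_state();print(s['clock'],s['eef_pos'],s['tcp_rot'],s['width'],manip.grip_point_offset)
for n in("top","side"):
    print(n,cams.get_calibration(n)); cv2.imwrite(f"pics/{n}0.png",cams.read_camera(n))
print(cams.get_calibration("wrist"))
E
```

```text
0.0 [ 0.17130772 -0.60062974  0.30283   ] [ 3.13942910e+00 -1.12419304e-04 -2.86396544e+00] 0.08539391087341223 0.0539
top {'fov_y': 42.215130450755346, 'cx': 325.5595713946387, 'cy': 203.9564522623887, 'k1': -0.01607504446284763, 'origin': array([0.45264946, 0.14928615, 0.96494263]), 'attitude': array([ 0.14822379,  0.00239502, -1.56665713])}
side {'fov_y': 42.02086405225665, 'cx': 320.56630374608073, 'cy': 206.19024530416084, 'k1': 0.010910779158256686, 'origin': array([0.49630306, 0.68906903, 0.78152172]), 'attitude': array([ 0.69384745, -0.00467037, -2.9569808 ])}
{'fov_y': 60.566752628317154, 'cx': 317.8563443615706, 'cy': 198.77671995963095, 'k1': 0.02171344675451619, 'hand_eye': array([[ 5.72683259e-04,  9.50189432e-01,  3.11672449e-01,
         8.01410853e-02],
       [ 9.99999822e-01, -4.91595788e-04, -3.38733932e-04,
        -1.24681331e-03],
       [-1.68644539e-04,  3.11672588e-01, -9.50189544e-01,
        -7.00310069e-02],
       [ 0.00000000e+00,  0.00000000e+00,  0.00000000e+00,
         1.00000000e+00]])}
```

View pics/top0.png

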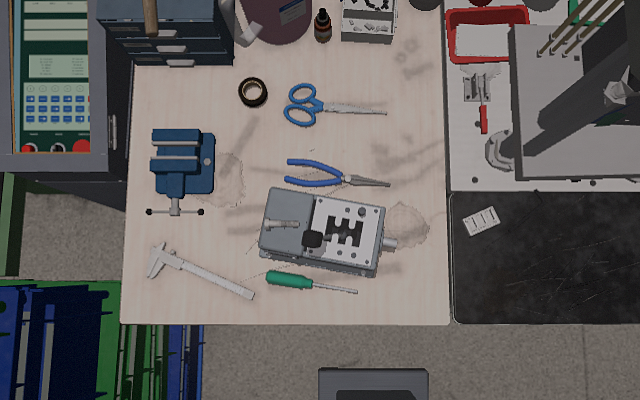

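View pics/side0.png

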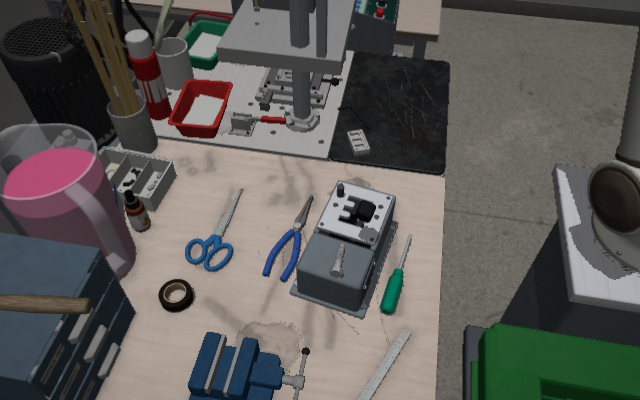

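The top view shows the gearbox at about (320,230) and the knob at about (313,239). The side view shows an upright dark thing at about (340,190), on the far right of the plate. I'll enlarge both.

```bash
python3 - <<'E'
import cv2,numpy as np
a=cv2.imread("pics/top0.png")[180:285,250:400]; b=cv2.imread("pics/side0.png")[170:270,310:410]
cv2.imwrite("pics/c.png",np.hstack([cv2.resize(a,(450,315),interpolation=cv2.INTER_CUBIC),cv2.resize(b,(315,315),interpolation=cv2.INTER_CUBIC)]))
E
```

```text
(no output)
```

View pics/c.png

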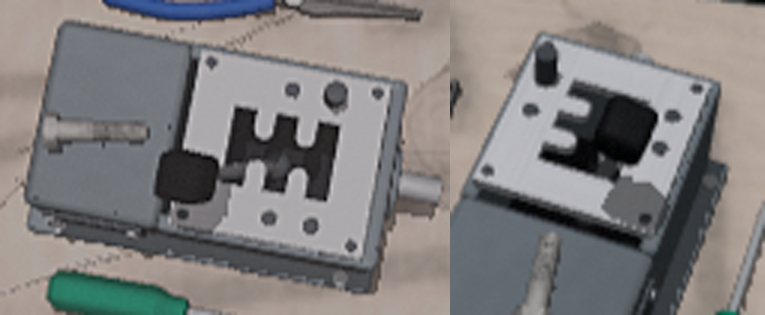

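The pin (crop (335,90), full picture about (361.7,210)) is at far right. The blanks are at far middle (347.3,210), near middle (339.7,252.7) and near right (353.7,255.3). Next I fit the gearbox pose to these.

```bash
cat > h.py <<'E'
import numpy as np
from scipy.spatial.transform import Rotation as R
from scipy.optimize import least_squares
from cell import read_state,cams,manip
def proj(P,cal,T=None):
    P=np.atleast_2d(P)
    if T is None: q=(P-cal['origin'])@R.from_euler('xyz',cal['attitude']).as_matrix()
    else:
        M=T@cal['hand_eye']; q=(P-M[:3,3])@M[:3,:3]
    s=np.c_[q[:,0],-q[:,1]]/-q[:,2:]; f=200/np.tan(np.radians(cal['fov_y'])/2)
    s=s*(1+cal['k1']*(s**2).sum(1,keepdims=True)); return s*f+[cal['cx'],cal['cy']]
def box(p,L):
    L=np.atleast_2d(L); return np.c_[R.from_euler('z',p[2]).apply(L)]+[p[0],p[1],0]
def knob(fa,sw):  # local knob, tilts: about y by fa, about x by -sw
    v=np.array([np.tan(fa),np.tan(sw),1]); return np.array([0,0,.015])+.15*v/np.linalg.norm(v)
E
python3 - <<'E'
from h import *
L=np.array([[37,-24,114],[37,0,92],[-37,0,92],[-37,-24,92]])/1e3
c=cams.get_calibration('top'); u=np.array([[361.7,210],[347.3,210],[339.7,252.7],[353.7,255.3]])
f=lambda p:(proj(box(p,L),c)-u).ravel()
r=least_squares(f,[.4,.1,0.]);p=r.x;print(p,r.fun)
L2=np.array([[37,-24,114],[37,0,92],[-37,0,92],[-37,-24,92],knob(-.24,.31)*1e3])/1e3
print(box(p,L2)); print(proj(box(p,L2),c)); print(proj(box(p,L2),cams.get_calibration('side')))
for k in((-.24,.31),(0,.31),(0,-.31),(.24,-.31)):print(k,knob(*k),box(p,knob(*k)))
E
```

```text
[ 0.53673856  0.12156667 -0.16964182] [ 0.14610208  0.38579237 -0.24480468 -0.27556186  0.00185702  0.00360826
  0.09184258 -0.12170773]
[[0.56915554 0.0916645  0.114     ]
 [0.57320744 0.11531999 0.092     ]
 [0.50026969 0.12781336 0.092     ]
 [0.49621778 0.10415787 0.092     ]
 [0.51070563 0.17123941 0.15412191]]
[[361.84610208 210.38579237]
 [347.05519532 209.72443814]
 [339.70185702 252.70360826]
 [353.79184258 255.17829227]
 [312.9235484  243.73676805]]
[[340.83546179 186.01552006]
 [335.90197578 204.21236017]
 [377.08566347 215.92817254]
 [381.00627091 205.75164892]
 [370.70456774 211.39181322]]
(-0.24, 0.31) [-0.03404545  0.04456457  0.15412191] [[0.51070563 0.17123941 0.15412191]]
(0, 0.31) [0.         0.0457588  0.15785004] [[0.54446399 0.16666861 0.15785004]]
(0, -0.31) [ 0.         -0.0457588   0.15785004] [[0.52901314 0.07646473 0.15785004]]
(0.24, -0.31) [ 0.03404545 -0.04456457  0.15412191] [[0.5627715  0.07189394 0.15412191]]
```

The fit is within 0.4 px and the side view agrees. The knob stands at about -0.18 rad, so not quite home in near left. I'll turn the tool parallel to the gearbox and shut the fingers.

```bash
cat >> h.py <<'E'
BP=np.array([.53674,.12157,-.16964])
def T():
    s=read_state(); M=np.eye(4); M[:3,:3]=R.from_euler('xyz',s['tcp_rot']).as_matrix(); M[:3,3]=s['eef_pos']; return M
def loc():
    M=T(); Z=R.from_euler('z',-BP[2]).as_matrix(); s=read_state()
    p=Z@(M[:3,3]-[BP[0],BP[1],0]); print('t',s['clock'],'loc mm',(p*1e3).round(1),'axes x',(Z@M[:3,0]).round(3),'z',(Z@M[:3,2]).round(3),'F',(Z@s['contact_force']).round(1),'w',s['width'])
E
python3 -m handwheel '[{"rz":0.112,"gripper":0},{"rz":0.112},{"rz":0.112},{"rz":0.111},{}]'; python3 -c "from h import *;loc()"
```

```text
t 0.1 loc mm [-238.3 -773.6  302.9] axes x [-0.902 -0.432  0.   ] z [-0.001  0.002 -1.   ] F [-0.9 -0.5  0.1] w 0.08556372842132304$[0]: bad value
```

```bash
python3 -m handwheel '[{"rz":0.112,"gripper":0.0},{"rz":0.112},{"rz":0.112},{"rz":0.111},{"z":0}]'; python3 -c "from h import *;loc()"
```

```text
t 0.1 loc mm [-238.3 -773.6  302.9] axes x [-0.902 -0.432  0.   ] z [-0.001  0.002 -1.   ] F [-0.9 -0.5  0.1] w 0.08556372842132304$[0]: bad value
```

```bash
python3 -m handwheel '[{"rz":0.112,"gripper":0.1},{"rz":0.112},{"rz":0.112},{"rz":0.111},{"z":0}]' || python3 -m handwheel '[{"x":0,"y":0,"z":0,"rx":0,"ry":0,"rz":0.112,"gripper":0.1}]'; python3 -c "from h import *;loc()"
```

```text
clock: 0.18
eef_pos: [0.1714, -0.6008, 0.3031]
tcp_rot: [3.14, -0.0, -2.978]
contact_force: [0.7, 0.5, 0.2]
width: 0.0754
grasp_force: 0.0
t 0.1833 loc mm [-238.2 -773.6  303.1] axes x [-0.945 -0.327  0.   ] z [-0.001  0.001 -1.   ] F [0.6 0.6 0.2] w 0.07541067664181676$[0]: bad value
```

Every row needs all the keys, so I'll write them out in full.

```bash
python3 -m handwheel '[{"x":0,"y":4,"z":0,"rx":0,"ry":0,"rz":0.112,"gripper":0},{"x":0,"y":4,"z":0,"rx":0,"ry":0,"rz":0.112,"gripper":0},{"x":0,"y":4,"z":0,"rx":0,"ry":0,"rz":0.111,"gripper":0},{"x":0,"y":4,"z":0,"rx":0,"ry":0,"rz":0,"gripper":0},{"x":0,"y":4,"z":0,"rx":0,"ry":0,"rz":0,"gripper":0}]'; python3 -c "from h import *;loc()"
```

```text
clock: 0.6
eef_pos: [0.1778, -0.401, 0.3032]
tcp_rot: [3.141, -0.001, 2.971]
contact_force: [0.6, 0.8, 0.3]
width: 0.0122
grasp_force: 0.0
t 0.6 loc mm [-265.5 -575.6  303.2] axes x [-1.     0.001  0.001] z [-0.001  0.001 -1.   ] F [0.5 0.9 0.3] w 0.012172396799296907
```

```bash
python3 -m handwheel '[{"x":-2.4,"y":3.3,"z":0,"rx":0,"ry":0,"rz":0,"gripper":0},{"x":-2.4,"y":3.3,"z":0,"rx":0,"ry":0,"rz":0,"gripper":0},{"x":-2.4,"y":3.3,"z":0,"rx":0,"ry":0,"rz":0,"gripper":0},{"x":-2.4,"y":3.3,"z":0,"rx":0,"ry":0,"rz":0,"gripper":0},{"x":-2.4,"y":3.3,"z":0,"rx":0,"ry":0,"rz":0,"gripper":0},{"x":-2.4,"y":3.3,"z":0,"rx":0,"ry":0,"rz":0,"gripper":0},{"x":-2.4,"y":3.3,"z":0,"rx":0,"ry":0,"rz":0,"gripper":0},{"x":-2.4,"y":3.3,"z":0,"rx":0,"ry":0,"rz":0,"gripper":0}]'
python3 -m handwheel '[{"x":0,"y":4,"z":0,"rx":0,"ry":0,"rz":0,"gripper":0},{"x":0,"y":4,"z":0,"rx":0,"ry":0,"rz":0,"gripper":0},{"x":0,"y":4,"z":0,"rx":0,"ry":0,"rz":0,"gripper":0},{"x":0,"y":4,"z":0,"rx":0,"ry":0,"rz":0,"gripper":0},{"x":0,"y":4,"z":0,"rx":0,"ry":0,"rz":0,"gripper":0},{"x":0,"y":4,"z":0,"rx":0,"ry":0,"rz":0,"gripper":0},{"x":0,"y":4,"z":0,"rx":0,"ry":0,"rz":0,"gripper":0},{"x":0,"y":4,"z":0,"rx":0,"ry":0,"rz":0,"gripper":0}]'; python3 - <<'E'
from h import *;import cv2
loc();M=T();a=cams.read_camera("wrist");cv2.imwrite("pics/w1.png",a)
c=cams.get_calibration("wrist")
L=[[37,-24,114],[37,0,92],[-37,0,92],[-37,-24,92],[-22.5,24,90]]
print(proj(box(BP,np.array(L)/1e3),c,M).round(1))
for fa in(-.15,-.2,-.24):print(fa,proj(box(BP,knob(fa,.31)),c,M).round(1))
E
```

```text
clock: 1.27
eef_pos: [0.4129, -0.173, 0.3039]
tcp_rot: [3.141, 0.0, 2.973]
contact_force: [-0.1, -0.9, -0.4]
width: -0.0001
grasp_force: 0.0
clock: 1.93
eef_pos: [0.4656, 0.1425, 0.3038]
tcp_rot: [-3.141, -0.0, 2.973]
contact_force: [0.2, -1.1, 0.0]
width: -0.0003
grasp_force: 0.0
t 1.9333 loc mm [-73.6   8.6 303.8] axes x [-1.    -0.001  0.   ] z [-0. -0. -1.] F [ 0.4 -1.1  0. ] w -0.00033583920746141555
[[282.4 310.7]
 [309.8 296.3]
 [309.4 224.3]
 [282.3 224.3]
 [336.  238.3]]
-0.15 [[370.1 278.6]]
-0.2 [[369.8 269.1]]
-0.24 [[369.5 261.3]]
```

View pics/w1.png

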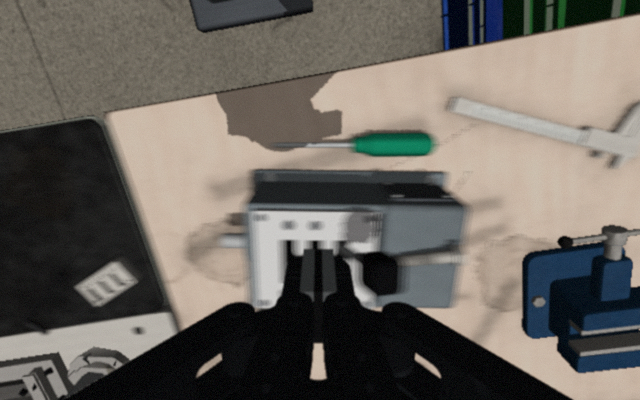

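The wrist view shows the blanks at (288,226) and (315,226) and the knob at (378,272), so the tilt is about -0.2 and the pose holds. Next I go to the near side of the knob and lower.

```bash
python3 -m handwheel '[{"x":0,"y":3.5,"z":0,"rx":0,"ry":0,"rz":0,"gripper":0},{"x":0,"y":0,"z":3,"rx":0,"ry":0,"rz":0,"gripper":0},{"x":0,"y":0,"z":3,"rx":0,"ry":0,"rz":0,"gripper":0},{"x":0,"y":0,"z":3,"rx":0,"ry":0,"rz":0,"gripper":0},{"x":0,"y":0,"z":0,"rx":0,"ry":0,"rz":0,"gripper":0},{"x":0,"y":0,"z":0,"rx":0,"ry":0,"rz":0,"gripper":0}]'; python3 -c "from h import *;loc()"
```

```text
clock: 2.48
eef_pos: [0.4715, 0.1745, 0.213]
tcp_rot: [-3.138, -0.002, 2.973]
contact_force: [0.4, 0.2, 0.5]
width: -0.0002
grasp_force: 0.0
t 2.4833 loc mm [-73.2  41.2 213. ] axes x [-1.    -0.001  0.002] z [-0.002 -0.003 -1.   ] F [0.4 0.2 0.5] w -0.000156749435449107
```

```bash
python3 -m handwheel '[{"x":-1,"y":0.3,"z":0,"rx":0,"ry":0,"rz":0,"gripper":0},{"x":-0.5,"y":0,"z":0,"rx":0,"ry":0,"rz":0,"gripper":0},{"x":-0.5,"y":0,"z":0,"rx":0,"ry":0,"rz":0,"gripper":0},{"x":-0.5,"y":0,"z":0,"rx":0,"ry":0,"rz":0,"gripper":0},{"x":-0.5,"y":0,"z":0,"rx":0,"ry":0,"rz":0,"gripper":0},{"x":-0.5,"y":0,"z":0,"rx":0,"ry":0,"rz":0,"gripper":0},{"x":-0.4,"y":0,"z":0,"rx":0,"ry":0,"rz":0,"gripper":0},{"x":0,"y":0,"z":0,"rx":0,"ry":0,"rz":0,"gripper":0}]'; python3 - <<'E'
from h import *;import cv2
loc();a=cams.read_camera("side");b=cams.read_camera("top")
cv2.imwrite("pics/p1.png",np.hstack([cv2.resize(x,(400,400),interpolation=cv2.INTER_CUBIC) for x in (b[180:280,280:380],a[160:260,310:410])]))
for fa in(-.15,-.1,-.05,0,.05):
  q=box(BP,knob(fa,.31));print(fa,*[((proj(q,cams.get_calibration(n))-o)*4).round(0)+d for n,o,d in(("top",[280,180],[0,0]),("side",[310,160],[400,0]))])
E
```

```text
clock: 3.15
eef_pos: [0.5116, 0.1712, 0.214]
tcp_rot: [-3.142, 0.0, 2.972]
contact_force: [-0.8, -0.6, 0.8]
width: -0.0001
grasp_force: 0.5
t 3.15 loc mm [-33.1  44.7 214. ] axes x [-1.  0. -0.] z [ 0. -0. -1.] F [-0.7 -0.7  0.8] w -9.908158729963715e-05
-0.15 [[135. 222.]] [[611. 194.]]
-0.1 [[138. 204.]] [[594. 189.]]
-0.05 [[141. 186.]] [[577. 183.]]
0 [[144. 168.]] [[559. 178.]]
0.05 [[147. 150.]] [[542. 173.]]
```

View pics/p1.png

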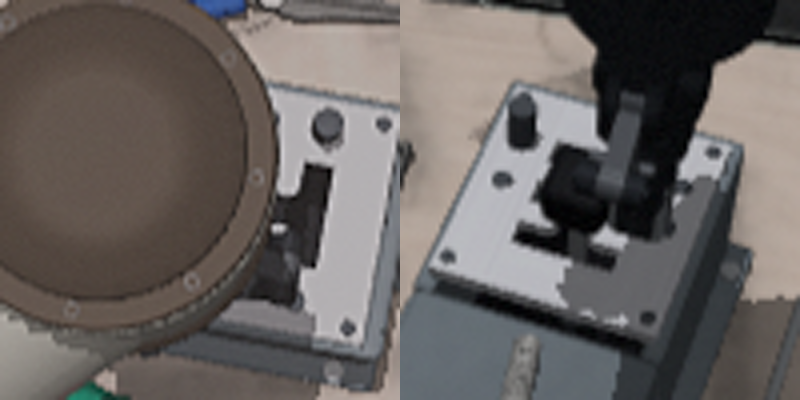

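The side view shows the knob at about (575,190) in the crop, roughly -0.05 rad, as the finger position predicts. It needs about 8 mm more.

```bash
python3 -m handwheel '[{"x":-0.4,"y":0,"z":0,"rx":0,"ry":0,"rz":0,"gripper":0},{"x":-0.4,"y":0,"z":0,"rx":0,"ry":0,"rz":0,"gripper":0},{"x":0,"y":0,"z":0,"rx":0,"ry":0,"rz":0,"gripper":0},{"x":0,"y":0,"z":0,"rx":0,"ry":0,"rz":0,"gripper":0}]'; python3 -c "from h import *;loc()"
python3 -m handwheel '[{"x":1.5,"y":0,"z":0,"rx":0,"ry":0,"rz":0,"gripper":0},{"x":1.5,"y":0,"z":0,"rx":0,"ry":0,"rz":0,"gripper":0},{"x":1,"y":0,"z":-3,"rx":0,"ry":0,"rz":0,"gripper":0},{"x":0,"y":3.5,"z":-2,"rx":0,"ry":0,"rz":0,"gripper":0},{"x":-2,"y":3,"z":0,"rx":0,"ry":0,"rz":0,"gripper":0},{"x":-2,"y":0,"z":0,"rx":0,"ry":0,"rz":0,"gripper":0},{"x":0,"y":0,"z":0,"rx":0,"ry":0,"rz":0,"gripper":0},{"x":0,"y":0,"z":0,"rx":0,"ry":0,"rz":0,"gripper":0}]'; python3 - <<'E'
from h import *;import cv2
loc();a=cams.read_camera("side");M=T();b=cams.read_camera("wrist")
c=cams.get_calibration("wrist");k=proj(box(BP,knob(0,.31)),c,M)[0];print(k)
cv2.imwrite("pics/p2.png",np.hstack([cv2.resize(a[160:260,310:410],(400,400),interpolation=cv2.INTER_CUBIC),b[:,:400] ]))
for fa in(-.05,0,.05):
  q=box(BP,knob(fa,.31));print(fa,((proj(q,cams.get_calibration("side"))-[310,160])*4).round(0),proj(q,c,M)+[400,0])
E
```

```text
clock: 3.58
eef_pos: [0.519, 0.17, 0.2138]
tcp_rot: [-3.141, -0.0, 2.972]
contact_force: [-0.7, -1.2, 0.2]
width: -0.0
grasp_force: 0.3
t 3.5833 loc mm [-25.7  44.7 213.8] axes x [-1. -0.  0.] z [-0. -0. -1.] F [-0.5 -1.3  0.2] w -2.9220815806083418e-05
clock: 4.25
eef_pos: [0.5301, 0.2342, 0.2632]
tcp_rot: [-3.141, -0.001, 2.972]
contact_force: [-0.3, 0.7, 0.2]
width: -0.0003
grasp_force: 0.0
t 4.25 loc mm [-25.5 109.9 263.2] axes x [-1.     0.     0.001] z [-0.001 -0.    -1.   ] F [-0.4  0.7  0.2] w -0.0003075747253428058
[210.32926941 277.59078934]
-0.05 [[177. 183.]] [[609.14807128 266.50713513]]
0 [[159. 178.]] [[610.32926941 277.59078934]]
0.05 [[142. 173.]] [[611.46913567 288.1479781 ]]
```

View pics/p2.png

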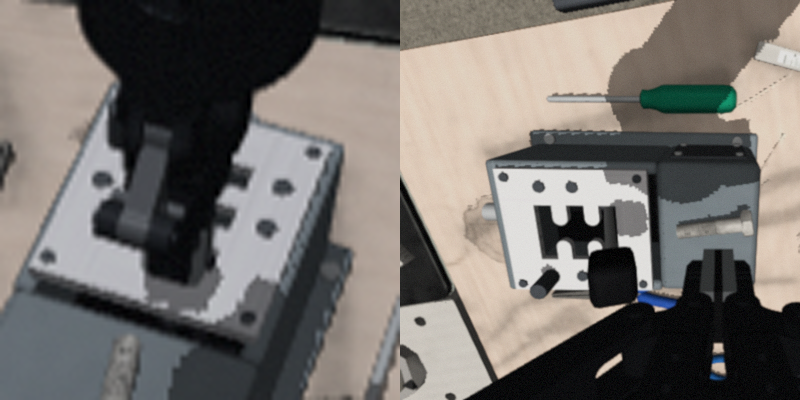

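The wrist view shows the knob at (612,277) against (610,278) predicted for fore_aft 0, so it is in the cross lane. Next I lower on its left and push right.

```bash
python3 -m handwheel '[{"x":-2.5,"y":0,"z":0,"rx":0,"ry":0,"rz":0,"gripper":0},{"x":0,"y":0,"z":2.5,"rx":0,"ry":0,"rz":0,"gripper":0},{"x":0,"y":0,"z":2.5,"rx":0,"ry":0,"rz":0,"gripper":0},{"x":0,"y":-1.5,"z":0,"rx":0,"ry":0,"rz":0,"gripper":0},{"x":0,"y":-1,"z":0,"rx":0,"ry":0,"rz":0,"gripper":0},{"x":0,"y":-0.5,"z":0,"rx":0,"ry":0,"rz":0,"gripper":0},{"x":0,"y":-0.5,"z":0,"rx":0,"ry":0,"rz":0,"gripper":0},{"x":0,"y":-0.5,"z":0,"rx":0,"ry":0,"rz":0,"gripper":0}]'; python3 -c "from h import *;loc()"
python3 -m handwheel '[{"x":0,"y":-0.5,"z":0,"rx":0,"ry":0,"rz":0,"gripper":0},{"x":0,"y":-0.5,"z":0,"rx":0,"ry":0,"rz":0,"gripper":0},{"x":0,"y":-0.5,"z":0,"rx":0,"ry":0,"rz":0,"gripper":0},{"x":0,"y":-0.5,"z":0,"rx":0,"ry":0,"rz":0,"gripper":0}]'; python3 -c "from h import *;loc()"
```

```text
clock: 5.02
eef_pos: [0.5484, 0.1907, 0.2161]
tcp_rot: [3.138, 0.004, 2.973]
contact_force: [-0.1, 2.5, 1.4]
width: -0.0003
grasp_force: 1.2
t 5.0167 loc mm [-2.000e-01  7.010e+01  2.161e+02] axes x [-1.    -0.001 -0.004] z [ 0.004  0.004 -1.   ] F [-0.5  2.4  1.4] w -0.0002896142500896815
clock: 5.35
eef_pos: [0.5443, 0.1705, 0.2143]
tcp_rot: [3.141, 0.001, 2.973]
contact_force: [0.6, 1.2, 1.6]
width: 0.0
grasp_force: 1.0
t 5.35 loc mm [ -0.8  49.5 214.3] axes x [-1.    -0.001 -0.001] z [ 0.001  0.001 -1.   ] F [0.4 1.3 1.6] w 1.603227791498856e-05
```

```bash
python3 -m handwheel '[{"x":0,"y":-0.5,"z":0,"rx":0,"ry":0,"rz":0,"gripper":0},{"x":0,"y":-0.5,"z":0,"rx":0,"ry":0,"rz":0,"gripper":0},{"x":0,"y":-0.5,"z":0,"rx":0,"ry":0,"rz":0,"gripper":0},{"x":0,"y":-0.5,"z":0,"rx":0,"ry":0,"rz":0,"gripper":0},{"x":0,"y":-0.5,"z":0,"rx":0,"ry":0,"rz":0,"gripper":0},{"x":0,"y":-0.5,"z":0,"rx":0,"ry":0,"rz":0,"gripper":0}]'; python3 -c "from h import *;loc()"
python3 -m handwheel '[{"x":0,"y":-0.5,"z":0,"rx":0,"ry":0,"rz":0,"gripper":0},{"x":0,"y":-0.5,"z":0,"rx":0,"ry":0,"rz":0,"gripper":0},{"x":0,"y":-0.5,"z":0,"rx":0,"ry":0,"rz":0,"gripper":0},{"x":0,"y":-0.5,"z":0,"rx":0,"ry":0,"rz":0,"gripper":0},{"x":0,"y":0,"z":0,"rx":0,"ry":0,"rz":0,"gripper":0}]'; python3 -c "from h import *;loc()"
```

```text
clock: 5.85
eef_pos: [0.5391, 0.1407, 0.2138]
tcp_rot: [-3.141, -0.0, 2.972]
contact_force: [0.3, 1.5, 0.9]
width: 0.0
grasp_force: 0.9
t 5.85 loc mm [ -0.9  19.2 213.8] axes x [-1. -0.  0.] z [-0. -0. -1.] F [-0.   1.5  0.9] w 4.137223709625785e-05
clock: 6.27
eef_pos: [0.5354, 0.1204, 0.2136]
tcp_rot: [-3.141, -0.001, 2.972]
contact_force: [-0.2, 0.7, -0.5]
width: 0.0001
grasp_force: 0.3
t 6.2667 loc mm [ -1.1  -1.3 213.6] axes x [-1.     0.     0.001] z [-0.001 -0.001 -1.   ] F [-0.3  0.7 -0.5] w 0.0001229346379930203
```

```bash
python3 -m handwheel '[{"x":0,"y":-0.4,"z":0,"rx":0,"ry":0,"rz":0,"gripper":0},{"x":0,"y":-0.4,"z":0,"rx":0,"ry":0,"rz":0,"gripper":0},{"x":0,"y":-0.4,"z":0,"rx":0,"ry":0,"rz":0,"gripper":0},{"x":0,"y":0,"z":0,"rx":0,"ry":0,"rz":0,"gripper":0}]'; python3 -c "from h import *;loc()"
python3 -m handwheel '[{"x":0,"y":-0.2,"z":0,"rx":0,"ry":0,"rz":0,"gripper":0},{"x":0,"y":0,"z":0,"rx":0,"ry":0,"rz":0,"gripper":0}]'; python3 - <<'E'
from h import *;import cv2
loc();a=cams.read_camera("side");b=cams.read_camera("top")
cv2.imwrite("pics/p3.png",np.hstack([cv2.resize(x,(400,400),interpolation=cv2.INTER_CUBIC) for x in (b[180:280,300:400],a[140:240,310:410])]))
for sw in(-.2,-.25,-.31,-.34):
  q=box(BP,knob(0,sw));print(sw,*[((proj(q,cams.get_calibration(n))-o)*4).round(0)+d for n,o,d in(("top",[300,180],[0,0]),("side",[310,140],[400,0]))])
E
```

```text
clock: 6.6
eef_pos: [0.5337, 0.109, 0.2139]
tcp_rot: [-3.141, -0.0, 2.972]
contact_force: [0.0, 0.0, 0.1]
width: 0.0002
grasp_force: 0.3
t 6.6 loc mm [ -0.9 -12.9 213.9] axes x [-1.  0.  0.] z [-0. -0. -1.] F [0.  0.  0.1] w 0.00016110174879661516
clock: 6.77
eef_pos: [0.5335, 0.1074, 0.214]
tcp_rot: [-3.142, 0.0, 2.972]
contact_force: [1.3, 1.1, -0.4]
width: -0.0001
grasp_force: 0.4
t 6.7667 loc mm [ -0.8 -14.5 214. ] axes x [-1. -0. -0.] z [ 0. -0. -1.] F [ 1.1  1.3 -0.4] w -0.00011124118782246104
-0.2 [[255. 200.]] [[617. 120.]]
-0.25 [[273. 204.]] [[622. 110.]]
-0.31 [[294. 208.]] [[628. 100.]]
-0.34 [[305. 211.]] [[631.  96.]]
```

View pics/p3.png

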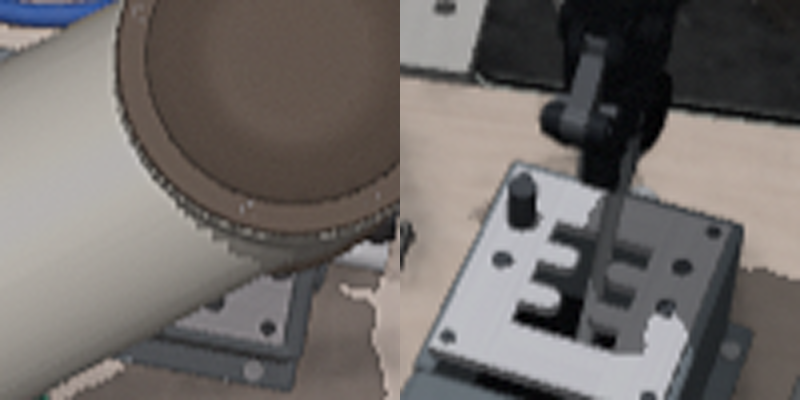

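The finger hides the knob here. The stem leans right through the gate. I'll nudge on until the wall pushes back.

```bash
python3 -m handwheel '[{"x":0,"y":-0.2,"z":0,"rx":0,"ry":0,"rz":0,"gripper":0},{"x":0,"y":0,"z":0,"rx":0,"ry":0,"rz":0,"gripper":0}]'; python3 -c "from h import *;loc()"
python3 -m handwheel '[{"x":0,"y":-0.2,"z":0,"rx":0,"ry":0,"rz":0,"gripper":0},{"x":0,"y":0,"z":0,"rx":0,"ry":0,"rz":0,"gripper":0}]'; python3 - <<'E'
from h import *
loc()
L=np.array([[0,-17,90],[0,-20,90],[0,-24,90],[0,-26,90],[0,0,15]])/1e3
print((proj(box(BP,L),cams.get_calibration('side'))-[310,140])*4+[400,0])
E
```

```text
clock: 7.03
eef_pos: [0.5331, 0.1056, 0.2139]
tcp_rot: [3.141, 0.0, 2.972]
contact_force: [0.0, 0.4, -1.8]
width: 0.0002
grasp_force: 0.5
t 7.0333 loc mm [ -0.9 -16.3 213.9] axes x [-1. -0. -0.] z [ 0.  0. -1.] F [-0.   0.4 -1.8] w 0.00019499736979438953
clock: 7.2
eef_pos: [0.5328, 0.1036, 0.2139]
tcp_rot: [3.142, 0.0, 2.972]
contact_force: [0.0, 1.5, -0.2]
width: -0.0
grasp_force: 0.5
t 7.2 loc mm [ -0.8 -18.4 213.9] axes x [-1. -0. -0.] z [ 0.  0. -1.] F [-0.3  1.5 -0.2] w -2.7944903600696524e-05
[[596.9313221  254.60353768]
 [599.01790642 249.65395482]
 [601.787173   243.08506251]
 [603.16633417 239.81363061]
 [575.53489906 386.97734025]]
```

```bash
python3 -m handwheel '[{"x":0,"y":-0.2,"z":0,"rx":0,"ry":0,"rz":0,"gripper":0},{"x":0,"y":0,"z":0,"rx":0,"ry":0,"rz":0,"gripper":0}]'; python3 -c "from h import *;loc()"
python3 -m handwheel '[{"x":0,"y":3,"z":0,"rx":0,"ry":0,"rz":0,"gripper":0},{"x":0,"y":3,"z":-4,"rx":0,"ry":0,"rz":0,"gripper":0},{"x":3,"y":0,"z":-2,"rx":0,"ry":0,"rz":0,"gripper":0},{"x":4,"y":0,"z":0,"rx":0,"ry":0,"rz":0,"gripper":0},{"x":0,"y":0,"z":0,"rx":0,"ry":0,"rz":0,"gripper":0},{"x":0,"y":0,"z":0,"rx":0,"ry":0,"rz":0,"gripper":0}]'; python3 - <<'E'
from h import *;import cv2
loc();a=cams.read_camera("side");M=T();b=cams.read_camera("wrist");c=cams.get_calibration("wrist")
cv2.imwrite("pics/p4.png",np.hstack([cv2.resize(a[140:240,310:410],(400,400),interpolation=cv2.INTER_CUBIC),b[:,100:500]]))
for sw in(-.2,-.25,-.31,-.34):
  q=box(BP,knob(0,sw));print(sw,((proj(q,cams.get_calibration("side"))-[310,140])*4).round(0),(proj(q,c,M)+[300,0]).round())
E
```

```text
clock: 7.37
eef_pos: [0.5325, 0.1016, 0.2139]
tcp_rot: [3.141, 0.0, 2.972]
contact_force: [0.3, 0.7, -0.8]
width: 0.0003
grasp_force: 0.6
t 7.3667 loc mm [ -0.8 -20.4 213.9] axes x [-1. -0. -0.] z [ 0.  0. -1.] F [ 0.2  0.7 -0.8] w 0.00026772549156657755
clock: 7.87
eef_pos: [0.4711, 0.1675, 0.2678]
tcp_rot: [-3.141, -0.0, 2.974]
contact_force: [0.8, 0.2, -0.5]
width: -0.0
grasp_force: 0.0
t 7.8667 loc mm [-72.5  34.2 267.8] axes x [-1.    -0.002  0.   ] z [-0. -0. -1.] F [ 0.8  0.4 -0.5] w -1.191096535020615e-05
-0.2 [[217. 120.]] [[516. 341.]]
-0.25 [[222. 110.]] [[505. 339.]]
-0.31 [[228. 100.]] [[492. 337.]]
-0.34 [[231.  96.]] [[486. 335.]]
```

View pics/p4.png

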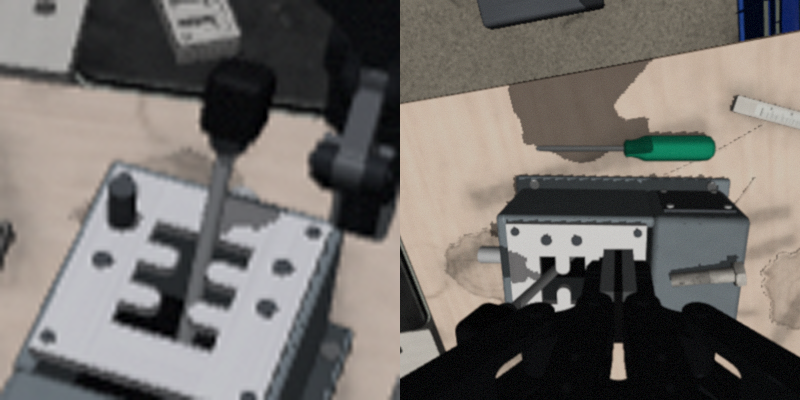

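The knob is now at about (238,105) in the side crop, against (228,100) predicted for the right lane. It leans right at about -0.3, and fore_aft is roughly -0.02. Next I go behind it on the near side and push far.

```bash
python3 -m handwheel '[{"x":0,"y":-4,"z":0,"rx":0,"ry":0,"rz":0,"gripper":0},{"x":0,"y":-3.9,"z":0,"rx":0,"ry":0,"rz":0,"gripper":0},{"x":0,"y":0,"z":3,"rx":0,"ry":0,"rz":0,"gripper":0},{"x":0,"y":0,"z":2.8,"rx":0,"ry":0,"rz":0,"gripper":0},{"x":-1.5,"y":0,"z":0,"rx":0,"ry":0,"rz":0,"gripper":0},{"x":-1.5,"y":0,"z":0,"rx":0,"ry":0,"rz":0,"gripper":0},{"x":-0.5,"y":0,"z":0,"rx":0,"ry":0,"rz":0,"gripper":0},{"x":-0.5,"y":0,"z":0,"rx":0,"ry":0,"rz":0,"gripper":0}]'; python3 -c "from h import *;loc()"
python3 -m handwheel '[{"x":-0.5,"y":0,"z":0,"rx":0,"ry":0,"rz":0,"gripper":0},{"x":-0.5,"y":0,"z":0,"rx":0,"ry":0,"rz":0,"gripper":0},{"x":-0.5,"y":0,"z":0,"rx":0,"ry":0,"rz":0,"gripper":0},{"x":-0.5,"y":0,"z":0,"rx":0,"ry":0,"rz":0,"gripper":0},{"x":0,"y":0,"z":0,"rx":0,"ry":0,"rz":0,"gripper":0}]'; python3 -c "from h import *;loc()"
```

```text
clock: 8.63
eef_pos: [0.5, 0.0826, 0.2087]
tcp_rot: [-3.141, -0.001, 2.971]
contact_force: [-0.2, 0.2, -0.8]
width: -0.0003
grasp_force: 0.0
t 8.6333 loc mm [-29.6 -44.6 208.7] axes x [-1.     0.001  0.001] z [-0.001 -0.001 -1.   ] F [-0.3  0.2 -0.8] w -0.00027875653846598346
clock: 9.05
eef_pos: [0.5191, 0.0797, 0.2093]
tcp_rot: [-3.142, 0.0, 2.972]
contact_force: [-0.7, -0.7, 0.9]
width: -0.0002
grasp_force: 0.5
t 9.05 loc mm [-10.3 -44.2 209.3] axes x [-1. -0. -0.] z [ 0. -0. -1.] F [-0.6 -0.8  0.9] w -0.00021607367197239003
```

```bash
python3 -m handwheel '[{"x":-0.5,"y":0,"z":0,"rx":0,"ry":0,"rz":0,"gripper":0},{"x":-0.5,"y":0,"z":0,"rx":0,"ry":0,"rz":0,"gripper":0},{"x":-0.3,"y":0,"z":0,"rx":0,"ry":0,"rz":0,"gripper":0},{"x":0,"y":0,"z":0,"rx":0,"ry":0,"rz":0,"gripper":0}]'; python3 -c "from h import *;loc()"
python3 -m handwheel '[{"x":-0.2,"y":0,"z":0,"rx":0,"ry":0,"rz":0,"gripper":0},{"x":0,"y":0,"z":0,"rx":0,"ry":0,"rz":0,"gripper":0}]'; python3 -c "from h import *;loc()"
python3 -m handwheel '[{"x":-0.2,"y":0,"z":0,"rx":0,"ry":0,"rz":0,"gripper":0},{"x":0,"y":0,"z":0,"rx":0,"ry":0,"rz":0,"gripper":0}]'; python3 -c "from h import *;loc()"
```

```text
clock: 9.38
eef_pos: [0.5319, 0.0776, 0.2089]
tcp_rot: [-3.142, -0.0, 2.972]
contact_force: [-0.9, -1.0, -0.7]
width: -0.0001
grasp_force: 0.5
t 9.3833 loc mm [  2.6 -44.2 208.9] axes x [-1. -0.  0.] z [-0. -0. -1.] F [-0.7 -1.2 -0.7] w -0.00012781111093985423
clock: 9.55
eef_pos: [0.5335, 0.0773, 0.209]
tcp_rot: [-3.142, -0.0, 2.972]
contact_force: [-1.1, -0.2, -0.0]
width: -0.0
grasp_force: 0.7
t 9.55 loc mm [  4.3 -44.2 209. ] axes x [-1. -0.  0.] z [-0. -0. -1.] F [-1.1 -0.4 -0. ] w -2.490278192443093e-05
clock: 9.72
eef_pos: [0.5355, 0.077, 0.2092]
tcp_rot: [3.142, 0.0, 2.972]
contact_force: [-0.2, 0.4, -2.0]
width: -0.0001
grasp_force: 0.7
t 9.7167 loc mm [  6.3 -44.2 209.2] axes x [-1. -0. -0.] z [ 0.  0. -1.] F [-0.3  0.4 -2. ] w -0.00014247535411661646
```

```bash
for i in 1; do python3 -m handwheel '[{"x":-0.2,"y":0,"z":0,"rx":0,"ry":0,"rz":0,"gripper":0},{"x":0,"y":0,"z":0,"rx":0,"ry":0,"rz":0,"gripper":0}]'; done; python3 -c "from h import *;loc()"
python3 -m handwheel '[{"x":-0.2,"y":0,"z":0,"rx":0,"ry":0,"rz":0,"gripper":0},{"x":0,"y":0,"z":0,"rx":0,"ry":0,"rz":0,"gripper":0}]'; python3 - <<'E'
from h import *;import cv2
loc();a=cams.read_camera("side")
cv2.imwrite("pics/p5.png",cv2.resize(a[140:240,300:400],(500,500),interpolation=cv2.INTER_CUBIC))
for fa in(.1,.15,.2,.24):
  print(fa,((proj(box(BP,knob(fa,-.31)),cams.get_calibration("side"))-[300,140])*5).round(0))
E
```

```text
clock: 9.88
eef_pos: [0.5375, 0.0766, 0.2092]
tcp_rot: [3.142, -0.0, 2.972]
contact_force: [-1.1, 0.7, -1.3]
width: -0.0002
grasp_force: 0.9
t 9.8833 loc mm [  8.3 -44.2 209.2] axes x [-1. -0.  0.] z [-0.  0. -1.] F [-1.2  0.5 -1.3] w -0.00021193222345251576
clock: 10.05
eef_pos: [0.5386, 0.0762, 0.2089]
tcp_rot: [-3.141, -0.002, 2.972]
contact_force: [-5.4, 2.7, -0.3]
width: 0.0005
grasp_force: 2.6
t 10.05 loc mm [  9.5 -44.4 208.9] axes x [-1.    -0.     0.002] z [-0.002 -0.001 -1.   ] F [-5.8  1.8 -0.3] w 0.0004650305837414785
0.1 [[294. 117.]]
0.15 [[273. 114.]]
0.2 [[253. 111.]]
0.24 [[236. 110.]]
```

View pics/p5.png

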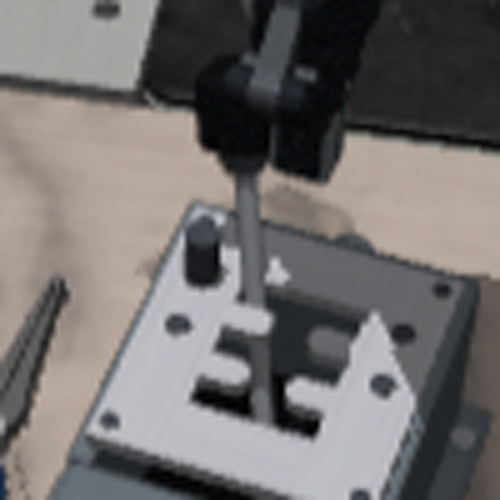

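The knob is at about (233,115), against (236,110) predicted for +0.24, and the force has risen to 6 N, so it is at the slot end. I'll give one more small nudge, then back straight off.

```bash
python3 -m handwheel '[{"x":-0.2,"y":0,"z":0,"rx":0,"ry":0,"rz":0,"gripper":0},{"x":0,"y":0,"z":0,"rx":0,"ry":0,"rz":0,"gripper":0}]'; python3 -c "from h import *;loc()"
python3 -m handwheel '[{"x":1,"y":0,"z":0,"rx":0,"ry":0,"rz":0,"gripper":0},{"x":3,"y":0,"z":0,"rx":0,"ry":0,"rz":0,"gripper":0},{"x":3,"y":0,"z":0,"rx":0,"ry":0,"rz":0,"gripper":0},{"x":3,"y":0,"z":-3,"rx":0,"ry":0,"rz":0,"gripper":0},{"x":0,"y":-4,"z":0,"rx":0,"ry":0,"rz":0,"gripper":0},{"x":0,"y":-4,"z":0,"rx":0,"ry":0,"rz":0,"gripper":0},{"x":0,"y":-4,"z":0,"rx":0,"ry":0,"rz":0,"gripper":0},{"x":0,"y":-4,"z":0,"rx":0,"ry":0,"rz":0,"gripper":0}]'; python3 -m handwheel '[{"x":0,"y":0,"z":0,"rx":0,"ry":0,"rz":0,"gripper":0},{"x":0,"y":0,"z":0,"rx":0,"ry":0,"rz":0,"gripper":0}]'; python3 - <<'E'
from h import *;import cv2
loc();a=cams.read_camera("side");b=cams.read_camera("top")
cv2.imwrite("pics/p6.png",np.hstack([cv2.resize(x,(400,400),interpolation=cv2.INTER_CUBIC) for x in (b[150:300,250:400],a[140:240,300:400])]))
for fa in(.2,.24):
  q=box(BP,knob(fa,-.31));print(fa,(proj(q,cams.get_calibration("top"))-[250,150])*400/150,(proj(q,cams.get_calibration("side"))-[300,140])*4+[400,0])
E
```

```text
clock: 10.27
eef_pos: [0.5394, 0.076, 0.2088]
tcp_rot: [-3.14, -0.005, 2.972]
contact_force: [-9.1, 4.0, 2.3]
width: -0.0001
grasp_force: 4.5
t 10.2667 loc mm [ 10.3 -44.5 208.8] axes x [-1.     0.     0.005] z [-0.005 -0.001 -1.   ] F [-9.6  2.5  2.3] w -0.00012306512506380285
clock: 10.93
eef_pos: [0.4166, -0.0659, 0.2402]
tcp_rot: [3.141, 0.006, 2.976]
contact_force: [0.9, -0.4, -0.0]
width: -0.0
grasp_force: 0.0
clock: 11.1
eef_pos: [0.4165, -0.0668, 0.2396]
tcp_rot: [3.141, 0.004, 2.969]
contact_force: [0.6, -0.4, 0.6]
width: -0.0002
grasp_force: 0.0
t 11.1 loc mm [ -86.7 -206.   239.6] axes x [-1.     0.003 -0.004] z [ 0.004  0.001 -1.   ] F [ 0.6 -0.3  0.6] w -0.00015339454452982076
0.2 [[335.52014223 171.78200105]] [[602.10320413  89.07673136]]
0.24 [[336.23795501 162.65901071]] [[589.04589984  88.21613311]]
```

View pics/p6.png

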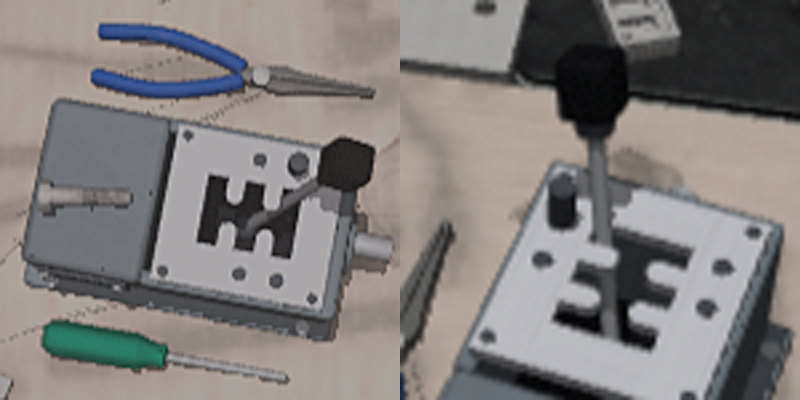

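The knob is at (346,163) in the top crop, level with the +0.24 prediction, so the lever is home in far right. The bolt, pliers and screwdriver have not moved and the robot is clear.

```bash
python3 -c "from cell import manip;print(manip.finish_job())"
```

```text
the job is handed in; nothing more can be done
None
```

The lever is fully home in the far right slot, the one marked by the tall pin; the bolt, pliers and screwdriver were not touched, and the job is handed in at about 11 s of the 69 s allowed.

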